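Take the retaining ring off the vial carousel's spindle

ROBOT

A 6-joint arm with a two-finger parallel gripper is mounted at the origin on the work surface. World frame = base frame: x ahead of the robot, y to its left, z up, the work surface at z = 0. Lengths are in m, angles in rad, forces in N, time in s.
With the tool pointing down it reaches from about 0.225 to 0.875 m from the base axis. Payload 3.4 kg.
Tool frame: the origin (TCP) lies at the very end of the fingers, on their centre line; the grasp point (between the pads) lies 19 mm behind it; z points along the fingers, y is the direction in which the jaws open and shut (so a half turn about z gives the same grasp; the last joint's range is limited). The gripper opens to 85 mm and grips with 20 to 120 N. Pads are 22 mm wide; open, the fingers measure 114 mm over their backs; the gripper's body (76 mm by 85 mm) begins 54 mm behind the grasp point. The pads swing forward as they close: fully open they stand 13 mm farther back than shut.
Start: joints at [1.111, 0.276, 1.505, -0, 1.361, -0.121], TCP at [0.191, 0.542, 0.231] pointing down, gripper open.
Joint ranges: [-2.89, 2.89], [-0.75, 2.08], [0.22, 2.7], [-1.18, 4.32], [0.11, 2.71], [-2.7, 2.7]. Speed limits (rad/s): [2.57, 2.57, 3.14, 3.14, 3.14, 3.14].

INTERFACE

Orientations are given as a unit quaternion [w, x, y, z].
In Python, from rig import manip gives the robot as it stands. The module is installed in compiled form; this text tells all that it offers.
- The arm moves only by the tool carry_out, never from a script. Its argument "moves" is one flat list of numbers, 5 for each row, row after row: the opening in per cent of the stroke, from 0 (shut) to 100 (fully open), then the shift along the world's x, y, z in cm, then the turn about the world's z in rad. A call has exactly 10 rows; each row shifts and turns the commanded pose from where the row before left it; what a row does not reach is not made up. A row lasts 1/10 s, in which the tool goes at most 50 mm and 8.59 degrees, less where a joint would pass 70% of its speed; a pose out of reach is approached as far as the arm can. A call is refused whole if a number of a shift passes 5 or a number of a turn 0.15, either way. A call with a gripper value outside its range is refused whole. The fingers move at their own pace and stop on an object; "squeeze" is the grip in N (left out, the last holds). Time passes only in rows, so rows that do not move let the fingers close, or fill a call up. It gives the time, the measured TCP pose, the force and the opening at its end, in the units of the state.
- manip.get_state(): the state, without advancing time (a new reading comes with each control period).
- manip.get_image(name): name is "scene" or "top"; returns the picture (384x512x3 uint8, red, green, blue); there is no depth.
- manip.camera_info(name): a dict with "fov_y" (degrees; the focal length in pixels is half the picture's height over the tangent of half this angle, whatever the lens; pixels are square), "cx", "cy" (the principal point, pixels), "dist" ([k1, k2, p1, p2, k3] as OpenCV has them; the pictures are not rectified), "rvec" (rotation vector, rad) and "tvec" (3), from world to camera coordinates, as OpenCV has them. Camera axes: x right, y down, z forward; pixel columns grow to the right and rows downward; lengths in m; the calibration is good to about 2 mm. A picture is of the moment at which its call begins. camera_info takes no time and is no camera call.
- manip.sign_off(): hands the job in, once; it reports no verdict.
The state is a dict: "clock": time; "qpos": joint angles; "qd": joint speeds; "effort": joint torques, N m; "position": TCP position; "ee_rot": TCP orientation; "contact_force": force on the tool from outside, world axes, zero at the start; "moment": the same for the moment, N m; "width": finger opening in m.
Only numpy, scipy, OpenCV 4.12 (cv2) and the standard library are available. Lean on these libraries where they do the work, as an engineer would, in place of code of your own. Each camera call takes 0.05 s, during which the arm holds its last target. There are 200 camera calls.

TASK

Free the vial carousel for servicing: take the pick from its stand, slip its toe under the eared end of the split retaining ring and gently lift that end up out of the groove so that it stands on the spindle head, then hang the pick back in its stand. Then take the ring off the spindle with the gripper and lay it flat in the steel tray. Do not press hard on the carousel with the pick or pry hard at the ring, and do not disturb the bottle, the jar and the mouse.

Things in the scene. Friction and masses are not known exactly. Their poses are not given: they have to be found in the camera images.
- carousel: Fixed vial carousel: white base 190 x 190 x 22 mm, on it an aluminium disc of radius 92 mm, flat top 40 mm above the carousel's underside. 14 vial caps (11 mm wide, 7 mm high) stand on the disc in a circle of radius 79 mm. The steel spindle stands in the centre. Origin: centre of the underside; z up.
- seat (a point): Centre of the spindle's shoulder (radius 14.5 mm) on which the ring lies, on the axis, 5.5 mm above the disc's top. Upward from here: groove core of radius 12 mm, straight for 4.8 mm; then the head flares as a cone to radius 14.5 mm at 8.3 mm and ends flat at 9.1 mm.
- ring: Dark steel split ring, loose, 40 g: band radius 17.5 to 24 mm, 4 mm thick. Origin: on its axis at its underside; z up, own +x towards the eared end, -x the back. Three inner prongs reach in to radius 12.5 mm under the spindle head: at 0 deg (ear), 145 and 215 deg (back). Gap from -14 to -44 deg. Stiff from 64 to 316 deg: grasp it there, across its own y, 48 mm wide.
- ear (a point): Middle of the ear's outer edge, at its underside, 29 mm from the ring's axis; ear 9 mm wide. 5.5 mm of air between seated ring and disc. The end (-14 to 64 deg) is a sprung arm, pivot at 65 deg, 1.1 N m/rad. Lifted at the ear (7 to 12 N) it spreads on the head's cone, after some 8 mm snaps over the head and stays standing on it, the ear then about 14 mm up.
- pick: Upright hook pick, 90 g. Origin: centre of underside of its black flange (30 x 30 x 5 mm). Above: wooden handle 24 (own x) x 18 (own y) mm, to 50 mm above the origin, gripped across y. Below: shank of radius 3 mm, then a toe 3 mm thick, 6 wide, along own -x to 18 mm from the shank's axis. Reach was set by its last user and is stiff: toe underside 65 mm below the origin, give or take 5.
- stand: Fixed grey stand: top plate 80 x 60 mm, 75 mm above its underside, open below, with a slot 11 mm wide along own x from -33 to +23 mm, through which the pick's shank and toe hang while its flange rests on the plate. Origin: centre of the underside, below the pick's place; the hung pick's x is along the stand's x.
- stand_top (a point): Point on the top face of the stand where the origin of the hung pick lies.
- tray: Fixed open steel tray 140 x 140 x 18 mm, walls and floor 3 mm thick. Origin: centre of the underside.
- amber_bottle: Bystander: amber bottle, radius 34 mm, 150 mm high; origin at the underside.
- clear_jar: Bystander: clear jar, radius 27 mm, 80 mm high; origin at the underside.
- mouse: Bystander: black computer mouse 100 x 58 x 30 mm; origin at the underside.
- ring_back (a point): Middle of the back of the ring, outer edge, underside: 24 mm from the ring's axis on its -x. With the eared end standing on the head the ring tilts about 20 deg about its y and the back stays in the groove, its prongs under the head; it comes free when the ring is drawn about 5 mm towards its back and lifted.

How it is judged:
On the way, in this order (a step that is already met when the one before it is completed fails the run):
1. the eared end is lifted clear of the groove with the pick's toe at it, the gripper not touching the ring (z of ear in the frame of seat above 0.0095 m and horizontal distance between ring and seat below 0.012 m and distance between pick and ear below 0.08 m and contact force between the fingers and ring below 0.05 N), for 0.1 s.
2. the pick hangs in its stand again while the ring's eared end stands on the spindle head (distance between pick and stand_top below 0.009 m and contact force between the fingers and pick below 0.05 N and z of ear in the frame of seat above 0.008 m and horizontal distance between ring and seat below 0.02 m), for 0.1 s.
At the end, for the whole second after the job is handed in: The ring lies flat (within 0.12 rad, underside less than 8 mm above the tray's underside) and at rest in the tray, its axis within 50 mm of the tray's centre; the pick hangs upright (within 0.1 rad) and at rest in the stand, within 9 mm of its place (horizontal distance between ring and tray below 0.05 m and z of ring in the frame of tray below 0.008 m and angle between ring's own z axis and vertical below 0.12 rad and linear speed of each of ring, pick below 0.02 m/s and distance between pick and stand_top below 0.009 m and angle between pick's own z axis and vertical below 0.1 rad); the robot touches nothing.
It fails at once if the pick presses on the carousel or its spindle with more than 25 N (contact force between pick and carousel above 25 N).
It fails at once if the pick pries or pushes at the ring with more than 25 N (contact force between pick and ring above 25 N).
It fails at once if the bottle, the jar or the mouse is moved by more than 15 mm (distance of any of amber_bottle, clear_jar, mouse from where it was at the start of the episode above 0.015 m).
It also fails if it takes over 66 s, if anything falls off the work surface, if the arm or the gripper's body presses on something with over 40 N, if the wrist force passes 120 N, or if a joint passes its speed limit or range.

## Working session

There is one attempt and no reset: what is moved stays moved. The work goes in short steps, Python scripts to look and compute and a tool call to move; the robot and the scene stay as the last step left them, time stands still between calls to the robot, and variables do not carry over. Pictures are saved under pics/ and viewed, about 8 in all and at most 12, crops included, and the job is handed in when it is done.

Besides the shell and the picture viewer there is one more tool, called after ">>>" as name(argument=value, ...) on one line, values as JSON. carry_out: Moves the arm, as the interface text tells. Its arguments: {"type":"object","properties":{"moves":{"type":"array","items":{"type":"number"}},"squeeze":{"type":"number"}},"required":["moves"]}

```bash
mkdir -p pics; cat > h.py <<'E'
import numpy as np, cv2
from rig import manip
def cam(n):
    c=manip.camera_info(n); f=192/np.tan(np.radians(c['fov_y'])/2)
    K=np.array([[f,0,c['cx']],[0,f,c['cy']],[0,0,1]]); R=cv2.Rodrigues(np.array(c['rvec'],float))[0]
    return K,np.array(c['dist'],float),R,np.array(c['tvec'],float).ravel()
def ray(n,uv):
    K,d,R,t=cam(n); p=cv2.undistortPoints(np.array(uv,float).reshape(-1,1,2),K,d).reshape(-1,2)
    return -R.T@t, np.c_[p,np.ones(len(p))]@R
def plane(n,uv,z):
    o,d=ray(n,uv); return o+d*((z-o[2])/d[:,2])[:,None]
def proj(n,P):
    K,d,R,t=cam(n); return cv2.projectPoints(np.array(P,float).reshape(-1,1,3),cv2.Rodrigues(R)[0],t,K,d)[0].reshape(-1,2)
def snap(n,f=None):
    im=manip.get_image(n)[:,:,::-1].copy()
    if f: cv2.imwrite('pics/'+f,im)
    return im
def tri(a,b):
    o1,d1=ray('scene',[a]);o2,d2=ray('top',[b]);d1=d1[0]/np.linalg.norm(d1);d2=d2[0]/np.linalg.norm(d2)
    s=np.linalg.lstsq(np.c_[d1,-d2],o2-o1,rcond=None)[0]; p,q=o1+s[0]*d1,o2+s[1]*d2
    return (p+q)/2,np.linalg.norm(p-q)
E
python3 - <<'E'
from h import *
a=snap('scene','s0.png');b=snap('top','t0.png')
for n in('scene','top'):
    K,d,R,t=cam(n);print(n,K[0,0],d,-R.T@t,R[2])
print(manip.get_state())
E
```

```text
scene 381.16141317470766 [0.03791401 0.         0.         0.         0.        ] [ 1.17028491 -0.37624278  0.66107933] [-0.63013566  0.4250521  -0.64981517]
top 356.0779375940475 [0.0297306 0.        0.        0.        0.       ] [0.50678895 0.01387172 0.88676721] [ 0.10795918 -0.00465975 -0.99414441]
{'clock': 0.1, 'qpos': array([ 1.11099988e+00,  2.76553118e-01,  1.50600528e+00,  1.72852691e-06,
        1.36071016e+00, -1.21014687e-01]), 'qd': array([-0.00232444,  0.00133742, -0.0034472 , -0.00087773, -0.00095002,
       -0.00208379]), 'effort': array([ 1.36721763e-03, -4.17697513e+01, -2.46406120e+01, -7.15041551e-05,
        5.66784336e-03,  1.54019688e-05]), 'position': array([0.19089636, 0.54188736, 0.23051453]), 'ee_rot': array([-2.40749385e-04,  1.68582097e-01,  9.85687260e-01, -8.02622428e-04]), 'contact_force': array([-0.15988666,  0.19968982, -0.89175038]), 'moment': array([0.0243218 , 0.01579448, 0.02659493]), 'width': 0.08535021939368016}
```

View pics/s0.png

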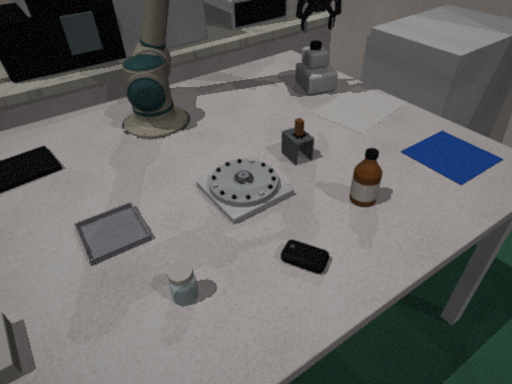

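View pics/t0.png

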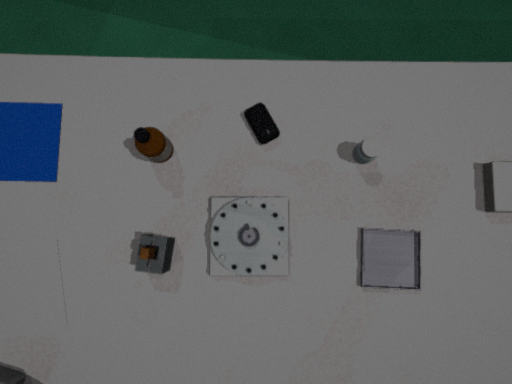

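The scene view shows the pick in its stand at about (299,143), the carousel at (244,185), the tray at (115,232), the jar at (183,285), the mouse at (305,257) and the bottle at (366,180). In the top view the ring is at (249,236), the stand at (154,253) and the tray at (390,259). Next I'll enlarge the key areas.

```bash
python3 - <<'E'
from h import *
a=cv2.imread('pics/s0.png');b=cv2.imread('pics/t0.png')
def crop(i,u,v,w,h,W,H):
    c=cv2.resize(i[v:v+h,u:u+w],(W,H),interpolation=cv2.INTER_CUBIC); return cv2.convertScaleAbs(c,alpha=1.6)
m=np.vstack([np.hstack([crop(b,224,211,50,50,400,300*4//3)[:300] if 0 else crop(b,224,216,48,36,400,300),crop(b,124,226,60,45,400,300)]),
 np.hstack([crop(a,220,160,48,36,400,300),crop(a,270,113,60,45,400,300)])])
cv2.imwrite('pics/m0.png',m)
print(plane('top',[[249,236]],.05),plane('top',[[148,253]],.12),plane('top',[[390,259]],0.01))
E
```

```text
[[0.49136962 0.03801947 0.05      ]] [[0.45456169 0.24872425 0.12      ]] [[ 0.44032384 -0.3030112   0.01      ]]
```

View pics/m0.png

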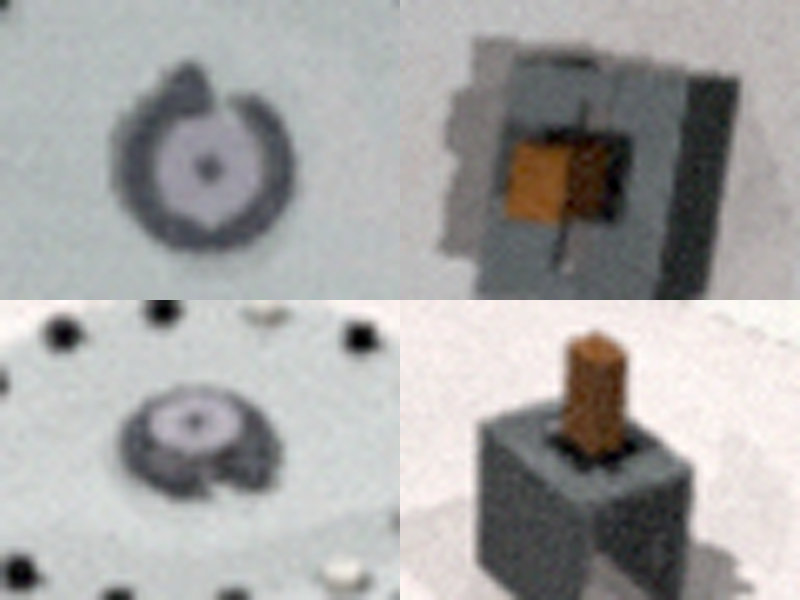

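```bash
python3 - <<'E'
from h import *
a=cv2.imread('pics/s0.png');b=cv2.imread('pics/t0.png')
# handle
print('handle top', plane('top',[[144.85,253.3]],.125), tri((299.5,119.7),(144.85,253.3)))
# ring / ear
c=(248.5,235.2);e=(246.4,223.4)
C=plane('top',[c],.0495)[0];E=plane('top',[e],.0495)[0];d=E-C
print('ring',C,'ear',E,np.linalg.norm(d),np.arctan2(d[1],d[0]))
# spindle head centre by light-purple blob, z=.0546 ; disc/caps circle
hsv=cv2.cvtColor(b,cv2.COLOR_BGR2HSV)
g=cv2.cvtColor(b,cv2.COLOR_BGR2GRAY)
m=(g[216:256,229:269]<90).astype(np.uint8)
n,l,s,ct=cv2.connectedComponentsWithStats(m);print(s[1:],ct[1:]+[229,216])
# caps
m=(g[190:282,205:295]<60).astype(np.uint8)
n,l,s,ct=cv2.connectedComponentsWithStats(m)
P=[ct[i]+[205,190] for i in range(1,n) if 4<s[i,4]<60]
P=plane('top',P,.047)
(A)=np.c_[2*P[:,:2],np.ones(len(P))];x=np.linalg.lstsq(A,(P[:,:2]**2).sum(1),rcond=None)[0]
print('caps',len(P),x[:2],np.sqrt(x[2]+x[0]**2+x[1]**2), np.hypot(*(P[:,:2]-x[:2]).T))
# stand
o=b[228:280,128:180]
cv2.imwrite('pics/st.png',cv2.convertScaleAbs(cv2.resize(o,(780,780)[:2],interpolation=cv2.INTER_CUBIC)[:600],alpha=1.8))
for r in g[234:276:4,130:178]: print(*r[::2])
E
```

```text
handle top [[0.45422011 0.25372195 0.125     ]] (array([0.4549178 , 0.25506627, 0.12451358]), np.float64(0.0027263028011964897))
ring [0.49319462 0.03923127 0.0495    ] ear [0.52051752 0.04461922 0.0495    ] 0.027849074785812968 0.1946973826047502
[[  8   7  23  24 274]
 [ 18  18   4   5  17]] [[247.46350365 235.50364964]
 [248.41176471 235.88235294]]
caps 11 [0.49214364 0.03914053] 0.07850524188413222 [0.07840851 0.07845464 0.07851788 0.07899391 0.07852509 0.07830002
 0.07841722 0.07787394 0.07824401 0.07876166 0.07905356]
116 117 105 81 79 80 66 56 56 52 52 59 74 89 90 89 110 111 114 115 115 110 119 113
118 116 98 81 77 64 61 58 62 60 60 60 61 52 63 60 59 55 60 32 26 34 52 112
113 75 72 73 76 58 61 58 60 59 53 48 60 61 59 63 62 59 54 23 24 21 65 107
98 79 76 76 64 38 39 30 8 11 16 14 20 26 39 59 60 61 37 24 23 30 98 106
115 97 74 75 53 43 51 53 52 46 29 19 24 3 28 63 62 60 29 27 29 41 104 102
105 71 75 74 46 43 51 54 58 46 23 28 19 1 56 66 63 60 27 24 26 66 105 99
100 73 70 67 61 54 55 53 57 31 32 23 16 31 56 63 65 34 21 25 26 101 102 105
77 72 68 65 60 64 60 65 57 38 56 55 57 56 63 61 61 30 23 21 39 102 104 106
120 117 113 71 59 60 58 61 52 69 59 56 57 58 55 59 57 19 25 26 64 105 108 112
116 114 104 75 66 69 65 69 63 67 60 59 56 60 57 60 32 27 29 51 98 108 110 112
118 118 120 117 120 118 118 118 115 103 100 104 105 103 92 90 93 106 112 116 110 109 114 110
```

View pics/st.png

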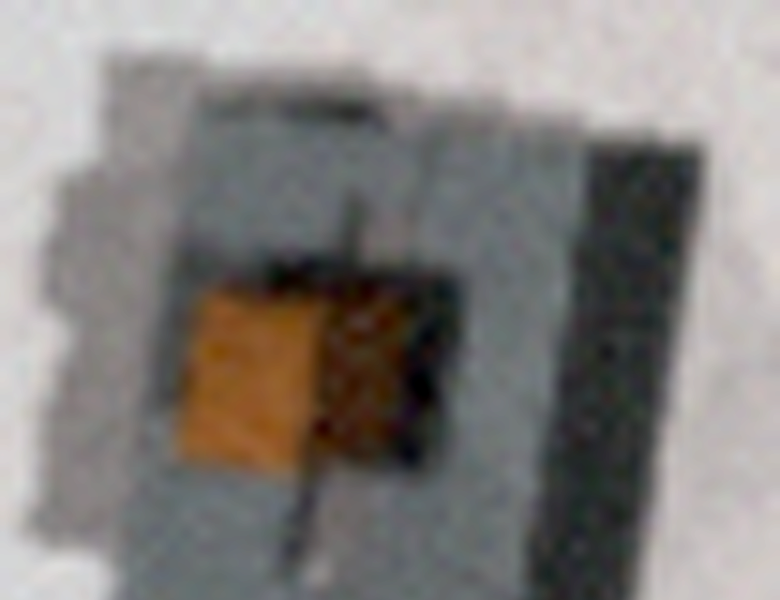

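```bash
python3 - <<'E'
from h import *
f=lambda u,v:(128+u/15-.5,228+v/15-.5)
for nm,p,q,z in [('slotL',(355,195),(290,570),.075),('plateR',(588,130),(530,580),.075),('flangeR',(465,265),(430,468),.08),('handle topL',(203,295),(180,462),.125),('handle topR',(325,300),(305,470),.125)]:
    A=plane('top',[f(*p),f(*q)],z);d=A[0]-A[1];print(nm,A[:,:2].round(4).tolist(),np.hypot(*d[:2]),np.arctan2(d[1],d[0]))
hp=plane('top',[f(253,382)],.125);print('handle',hp)
print('flange R mid expected offset 15mm; slot mid', plane('top',[f(370,192),f(310,582)],.075))
m=plane('top',[(248.2,235.7)],.0546);print('head',m)
print('ear px', proj('top',[[.52,.0446,.0495]]))
E
```

```text
slotL [[0.4792, 0.2568], [0.424, 0.2637]] 0.05561558702051136 -0.1234784245431712
plateR [[0.4893, 0.2226], [0.4229, 0.2282]] 0.06659761017918835 -0.08461159838411855
flangeR [[0.4693, 0.2386], [0.4395, 0.2423]] 0.029968799859465677 -0.12538853868824112
handle topL [[0.4668, 0.2623], [0.4438, 0.2643]] 0.0231300875513099 -0.08512322224855319
handle topR [[0.4663, 0.2453], [0.4429, 0.2469]] 0.023517706282344165 -0.0678548011297772
handle [[0.45489983 0.25476399 0.125     ]]
flange R mid expected offset 15mm; slot mid [[0.47970304 0.25462937 0.075     ]
 [0.42232087 0.26065052 0.075     ]]
head [[0.49211986 0.03975181 0.0546    ]]
ear px [[246.40424368 223.62220902]]
```

>>> carry_out(moves=[100, 2.64, -2.87, -0.4, 0.0244, 100, 2.64, -2.87, -0.4, 0.0244, 100, 2.64, -2.87, -0.4, 0.0244, 100, 2.64, -2.87, -0.4, 0.0244, 100, 2.64, -2.87, -0.4, 0.0244, 100, 2.64, -2.87, -0.4, 0.0244, 100, 2.64, -2.87, -0.4, 0.0244, 100, 2.64, -2.87, -0.4, 0.0244, 100, 2.64, -2.87, -0.4, 0.0244, 100, 2.64, -2.87, -0.4, 0.0244], squeeze=40)

```text
clock: 1.1
position: [0.4557, 0.2539, 0.1909]
ee_rot: [-0.0, 0.047, 0.999, -0.0]
contact_force: [1.2, 1.0, 0.6]
width: 0.0852
```

>>> carry_out(moves=[100, -0.05, 0.1, -2, 0, 100, 0, 0, -2, 0, 100, 0, 0, -2, 0, 100, 0, 0, -2, 0, 100, 0, 0, -1.4, 0, 100, 0, 0, -1, 0, 100, 0, 0, 0, 0, 0, 0, 0, 0, 0, 0, 0, 0, 0, 0, 0, 0, 0, 0, 0], squeeze=40)

```text
clock: 2.1
position: [0.4552, 0.2566, 0.0882]
ee_rot: [0.001, 0.047, 0.999, 0.0]
contact_force: [0.5, 0.4, 0.6]
width: 0.0437
```

>>> carry_out(moves=[0, 0, 0, 0, 0, 0, 0, 0, 0, 0, 0, 0, 0, 0, 0, 0, 0, 0, 0, 0, 0, 0, 0, 0, 0, 0, 0, 0, 0, 0, 0, 0, 0, 0, 0, 0, 0, 0, 0, 0, 0, 0, 0, 0, 0, 0, 0, 0, 0, 0], squeeze=60)

```text
clock: 3.1
position: [0.455, 0.2565, 0.0879]
ee_rot: [0.001, 0.047, 0.999, 0.0]
contact_force: [-0.6, 0.1, 5.9]
width: 0.0175
```

>>> carry_out(moves=[0, 0, 0, 0.5, 0, 0, 0, 0, 0.7, 0, 0, 0, 0, 1, 0, 0, 0, 0, 1.3, 0, 0, 0, 0, 1.5, 0, 0, 0, 0, 1.5, 0, 0, 0, 0, 1.5, 0, 0, 0, 0, 1.5, 0, 0, 0, 0, 0.5, 0, 0, 0, 0, 0, 0])

```text
clock: 4.1
position: [0.455, 0.2565, 0.1883]
ee_rot: [0.001, 0.047, 0.999, 0.0]
contact_force: [-0.1, -0.1, -0.8]
width: 0.0172
```

```bash
python3 - <<'E'
from h import *
a=snap('scene','s1.png');b=snap('top','t1.png');print(manip.get_state()['position'],manip.get_state()['contact_force'])
p=proj('scene',[[.455,.256,.165],[.455,.256,.1]]);print(p)
u,v=p.mean(0).astype(int);u0,v0=u-40,v-30
c=cv2.resize(a[v0:v0+60,u0:u0+80],(800,600),interpolation=cv2.INTER_CUBIC);print(u0,v0)
cv2.imwrite('pics/p1.png',cv2.convertScaleAbs(c,alpha=1.6))
E
```

```text
[0.45419737 0.25617554 0.18690988] [-0.23934814 -0.4810593  -0.81127767]
[[300.10618052 106.48871764]
 [298.82474805 127.40242185]]
259 86
```

View pics/p1.png

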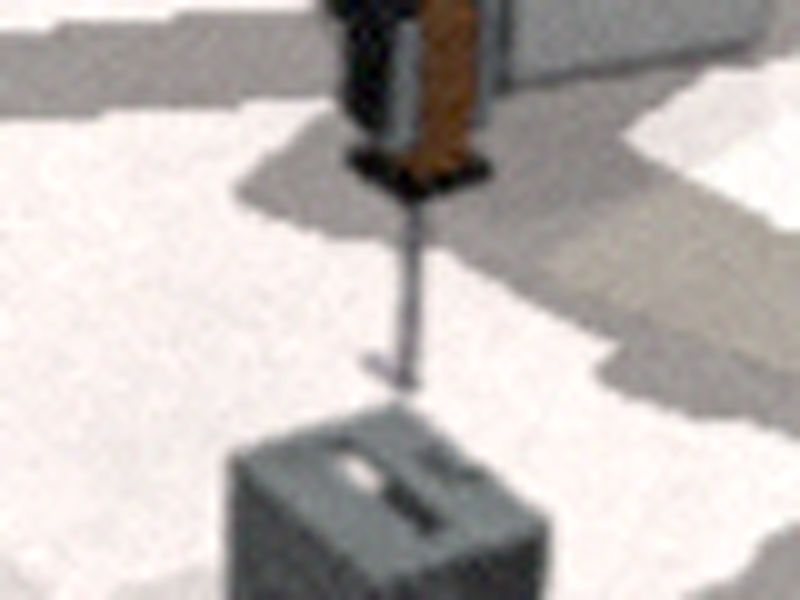

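>>> carry_out(moves=[0, 0.87, -2.08, -0.3, 0.0285, 0, 0.87, -2.08, -0.3, 0.0285, 0, 0.87, -2.08, -0.3, 0.0285, 0, 0.87, -2.08, -0.3, 0.0285, 0, 0.87, -2.08, -0.3, 0.0285, 0, 0.87, -2.08, -0.3, 0.0285, 0, 0.87, -2.08, -0.3, 0.0285, 0, 0.87, -2.08, -0.3, 0.0285, 0, 0.87, -2.08, -0.3, 0.0285, 0, 0.87, -2.08, -0.3, 0.0285])

```text
clock: 5.2
position: [0.5412, 0.0475, 0.1561]
ee_rot: [-0.001, -0.095, 0.995, 0.0]
contact_force: [0.4, 0.3, -1.1]
width: 0.0174
```

```bash
python3 - <<'E'
from h import *
b=cv2.imread('pics/t0.png');g=cv2.cvtColor(b,cv2.COLOR_BGR2GRAY).astype(float)
B=cv2.resize(g[211:261,224:274],None,fx=10,fy=10,interpolation=cv2.INTER_CUBIC)
v,u=np.nonzero(B<85);P=plane('top',np.c_[224+(u+.5)/10-.5,211+(v+.5)/10-.5],.0495)[:,:2]
C=np.array([.4922,.0393])
for k in range(3):
    d=P-C;r=np.hypot(*d.T);t=np.arctan2(d[:,1],d[:,0])
    # back half outer rim: fit circle 
    rim=[r[(abs(((t-a+np.pi)%(2*np.pi))-np.pi)<.1)].max() for a in np.arange(1.2,5.4,.2)]
    an=np.arange(1.2,5.4,.2);A=np.c_[np.cos(an),np.sin(an),np.ones_like(an)];s=np.linalg.lstsq(A,np.array(rim),rcond=None)[0];C=C+s[:2]
print('C',C,'R',s[2])
d=P-C;r=np.hypot(*d.T);t=np.arctan2(d[:,1],d[:,0]);k=(r>.0255)&(abs(t)<.8)
print('ear',k.sum(),P[k].mean(0),t[k].mean(),r[k].max())
bright=(B>85);k2=[a for a in np.arange(-1,.2,.02) if not ((r>.018)&(r<.023)&(abs(t-a)<.02)).any()];print('gap',k2[:1],k2[-1:])
E
```

```text
C [0.49017789 0.03699018] R 0.02706745013831513
ear 2233 [0.52076831 0.03647839] 0.19839290058746745 0.07970811149062787
gap [np.float64(-0.13999999999999924)] [np.float64(-0.01999999999999913)]
```

```bash
python3 - <<'E'
from h import *
for n,f in(('top','t0.png'),('scene','s0.png')):
  g=cv2.cvtColor(cv2.imread('pics/'+f),cv2.COLOR_BGR2GRAY)
  for C in ([.4922,.0393],):
    t=np.arange(-60,61,5)
    for r in (.0205,.0265,.028):
        T=np.radians(t);P=np.c_[C[0]+r*np.cos(T),C[1]+r*np.sin(T),np.full(len(t),.0495)]
        q=proj(n,P).astype(np.float32)
        print(n,r,*[f"{a}:{int(x)}" for a,x in zip(t,cv2.remap(g,q[:,:1],q[:,1:],cv2.INTER_CUBIC).ravel())])
  
E
```

```text
top 0.0205 -60:46 -55:43 -50:45 -45:44 -40:47 -35:52 -30:62 -25:72 -20:82 -15:93 -10:104 -5:91 0:69 5:54 10:51 15:51 20:50 25:49 30:48 35:45 40:46 45:47 50:43 55:44 60:48
top 0.0265 -60:111 -55:106 -50:108 -45:106 -40:110 -35:107 -30:114 -25:114 -20:113 -15:113 -10:114 -5:111 0:96 5:68 10:49 15:51 20:54 25:69 30:84 35:90 40:92 45:84 50:86 55:89 60:83
top 0.028 -60:114 -55:114 -50:114 -45:111 -40:113 -35:112 -30:116 -25:115 -20:116 -15:114 -10:113 -5:112 0:104 5:84 10:61 15:61 20:72 25:82 30:96 35:109 40:107 45:99 50:105 55:105 60:90
scene 0.0205 -60:61 -55:59 -50:52 -45:51 -40:50 -35:48 -30:60 -25:67 -20:62 -15:52 -10:41 -5:37 0:43 5:50 10:57 15:60 20:58 25:56 30:54 35:53 40:52 45:52 50:53 55:53 60:53
scene 0.0265 -60:44 -55:43 -50:38 -45:40 -40:38 -35:47 -30:58 -25:81 -20:90 -15:79 -10:66 -5:49 0:43 5:50 10:57 15:52 20:56 25:56 30:62 35:67 40:72 45:88 50:105 55:117 60:122
scene 0.028 -60:53 -55:50 -50:42 -45:42 -40:40 -35:51 -30:59 -25:86 -20:105 -15:95 -10:71 -5:51 0:47 5:52 10:49 15:50 20:59 25:64 30:70 35:83 40:92 45:106 50:118 55:124 60:127
```

>>> carry_out(moves=[0, 0, 0.27, 0, 0.03, 0, 0, 0, -0.5, 0, 0, 0, 0, -0.5, 0, 0, 0, 0, -0.5, 0, 0, 0, 0, -0.5, 0, 0, 0, 0, -0.5, 0, 0, 0, 0, -0.3, 0, 0, 0, 0, -0.2, 0, 0, 0, 0, 0, 0, 0, 0, 0, 0, 0])

```text
clock: 6.2
position: [0.5418, 0.051, 0.1274]
ee_rot: [0.0, -0.11, 0.994, 0.0]
contact_force: [0.6, 0.6, -1.2]
width: 0.0171
```

```bash
python3 - <<'E'
from h import *
a=snap('scene','s2.png');b=snap('top','t2.png');print(manip.get_state()['position'],manip.get_state()['contact_force'])
def crop(i,u0,v0,w,h):
    c=cv2.resize(i[v0:v0+h,u0:u0+w],(800,int(800*h/w)),interpolation=cv2.INTER_CUBIC);return cv2.convertScaleAbs(c,alpha=1.6)
cv2.imwrite('pics/p2.png',crop(a,218,152,60,45))
print(proj('scene',[[.541,.0502,.04],[.541,.0502,.045],[.541,.0502,.05],[.5235,.0463,.045],[.5205,.0456,.0455],[.5205,.0456,.0495]]))
E
```

```text
[0.54185318 0.05100605 0.12758818] [ 0.61780772 -0.10116114 -0.29425896]
[[257.21905984 186.40142476]
 [257.18282447 184.89254348]
 [257.14634746 183.37356857]
 [252.07676187 182.02408126]
 [251.19554682 181.39136501]
 [251.15086409 180.18077526]]
```

View pics/p2.png

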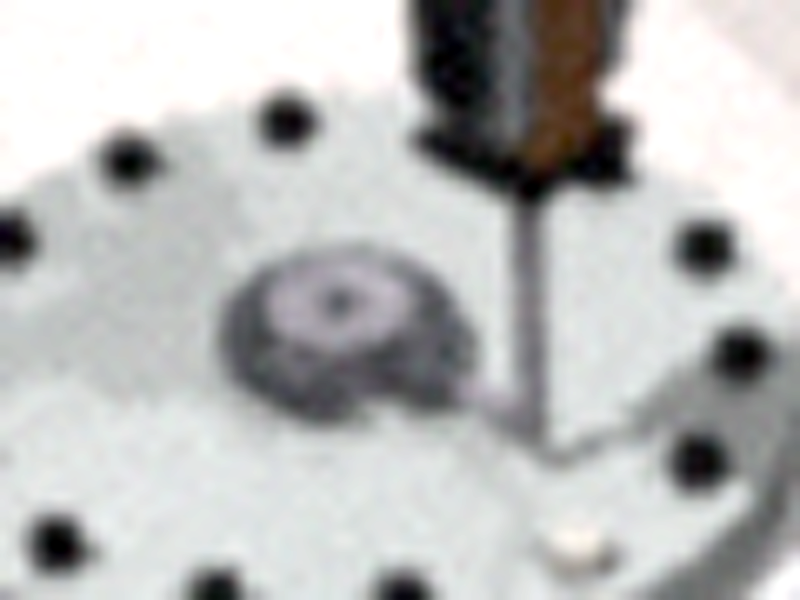

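>>> carry_out(moves=[0, 0, 0, -0.05, 0, 0, 0, 0, -0.05, 0, 0, 0, 0, -0.05, 0, 0, 0, 0, -0.05, 0, 0, 0, 0, -0.05, 0, 0, 0, 0, -0.03, 0, 0, 0, 0, -0.02, 0, 0, 0, 0, -0.02, 0, 0, 0, 0, 0, 0, 0, 0, 0, 0, 0])

```text
clock: 7.3
position: [0.5416, 0.051, 0.1241]
ee_rot: [-0.0, -0.11, 0.994, 0.0]
contact_force: [-0.2, -0.0, -1.3]
width: 0.0171
```

>>> carry_out(moves=[0, 0, 0, -0.01, 0, 0, 0, 0, -0.01, 0, 0, 0, 0, -0.01, 0, 0, 0, 0, -0.01, 0, 0, 0, 0, -0.01, 0, 0, 0, 0, 0, 0, 0, 0, 0, 0, 0, 0, 0, 0, 0, 0, 0, 0, 0, 0, 0, 0, 0, 0, 0, 0])

```text
clock: 8.3
position: [0.5416, 0.051, 0.1236]
ee_rot: [0.0, -0.11, 0.994, 0.0]
contact_force: [1.2, 0.1, -0.3]
width: 0.0174
```

>>> carry_out(moves=[0, 0, 0, -0.03, 0, 0, 0, 0, -0.02, 0, 0, 0, 0, -0.02, 0, 0, 0, 0, -0.02, 0, 0, 0, 0, 0, 0, 0, 0, 0, 0, 0, 0, 0, 0, 0, 0, 0, 0, 0, 0, 0, 0, 0, 0, 0, 0, 0, 0, 0, 0, 0])

```text
clock: 9.3
position: [0.5416, 0.051, 0.1227]
ee_rot: [0.0, -0.11, 0.994, 0.0]
contact_force: [-0.3, 0.8, -0.2]
width: 0.0172
```

```bash
python3 - <<'E'
from h import *
a=snap('scene','s3.png');s=manip.get_state();print(s['position'],s['contact_force'])
def crop(i,u0,v0,w,h):
    c=cv2.resize(i[v0:v0+h,u0:u0+w],(800,int(800*h/w)),interpolation=cv2.INTER_CUBIC);return cv2.convertScaleAbs(c,alpha=1.6)
cv2.imwrite('pics/p3.png',crop(a,238,170,28,21))
E
```

```text
[0.54161147 0.05103747 0.1227345 ] [-0.12908196 -0.44656249 -1.43262523]
```

View pics/p3.png

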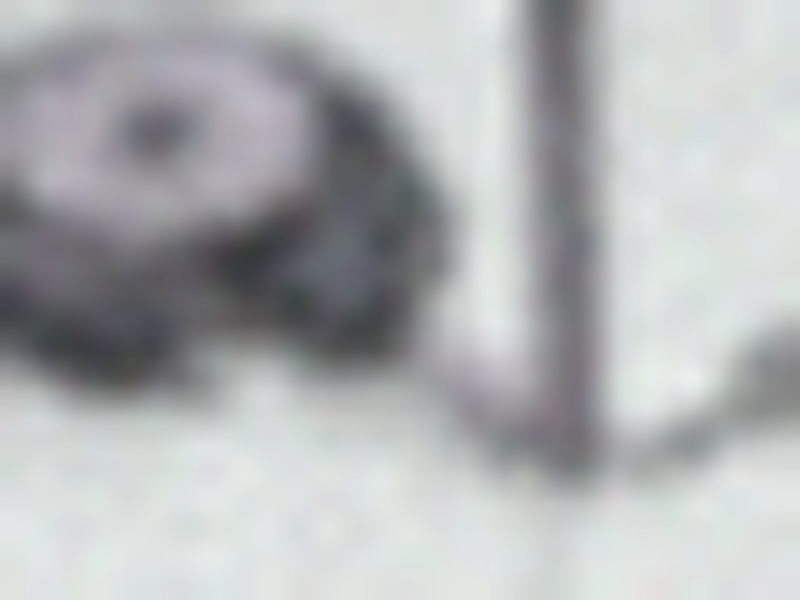

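>>> carry_out(moves=[0, 0, 0, -0.02, 0, 0, 0, 0, -0.02, 0, 0, 0, 0, -0.02, 0, 0, 0, 0, -0.01, 0, 0, 0, 0, -0.01, 0, 0, 0, 0, 0, 0, 0, 0, 0, 0, 0, 0, 0, 0, 0, 0, 0, 0, 0, 0, 0, 0, 0, 0, 0, 0])

```text
clock: 10.35
position: [0.5416, 0.0511, 0.1219]
ee_rot: [-0.0, -0.11, 0.994, 0.0]
contact_force: [-0.2, 0.3, -0.2]
width: 0.0175
```

>>> carry_out(moves=[0, 0, 0, -0.02, 0, 0, 0, 0, -0.01, 0, 0, 0, 0, -0.01, 0, 0, 0, 0, -0.01, 0, 0, 0, 0, 0, 0, 0, 0, 0, 0, 0, 0, 0, 0, 0, 0, 0, 0, 0, 0, 0, 0, 0, 0, 0, 0, 0, 0, 0, 0, 0])

```text
clock: 11.35
position: [0.5416, 0.0511, 0.1214]
ee_rot: [-0.0, -0.11, 0.994, 0.0]
contact_force: [0.4, -0.6, -0.6]
width: 0.0169
```

>>> carry_out(moves=[0, 0, 0, -0.02, 0, 0, 0, 0, -0.02, 0, 0, 0, 0, -0.02, 0, 0, 0, 0, -0.01, 0, 0, 0, 0, -0.01, 0, 0, 0, 0, 0, 0, 0, 0, 0, 0, 0, 0, 0, 0, 0, 0, 0, 0, 0, 0, 0, 0, 0, 0, 0, 0])

```text
clock: 12.35
position: [0.5416, 0.0511, 0.1206]
ee_rot: [-0.0, -0.11, 0.994, 0.0]
contact_force: [-0.3, -0.3, -1.6]
width: 0.0171
```

>>> carry_out(moves=[0, 0, 0, -0.02, 0, 0, 0, 0, -0.01, 0, 0, 0, 0, -0.01, 0, 0, 0, 0, -0.01, 0, 0, 0, 0, 0, 0, 0, 0, 0, 0, 0, 0, 0, 0, 0, 0, 0, 0, 0, 0, 0, 0, 0, 0, 0, 0, 0, 0, 0, 0, 0])

```text
clock: 13.35
position: [0.5416, 0.0511, 0.1201]
ee_rot: [0.0, -0.11, 0.994, 0.0]
contact_force: [0.2, 1.1, -0.4]
width: 0.0175
```

>>> carry_out(moves=[0, 0, 0, -0.02, 0, 0, 0, 0, -0.02, 0, 0, 0, 0, -0.02, 0, 0, 0, 0, -0.01, 0, 0, 0, 0, 0, 0, 0, 0, 0, 0, 0, 0, 0, 0, 0, 0, 0, 0, 0, 0, 0, 0, 0, 0, 0, 0, 0, 0, 0, 0, 0])

```text
clock: 14.35
position: [0.5416, 0.051, 0.1194]
ee_rot: [-0.0, -0.11, 0.994, 0.0]
contact_force: [-0.5, 1.1, -0.6]
width: 0.0172
```

>>> carry_out(moves=[0, 0, 0, -0.02, 0, 0, 0, 0, -0.02, 0, 0, 0, 0, -0.02, 0, 0, 0, 0, -0.01, 0, 0, 0, 0, 0, 0, 0, 0, 0, 0, 0, 0, 0, 0, 0, 0, 0, 0, 0, 0, 0, 0, 0, 0, 0, 0, 0, 0, 0, 0, 0])

```text
clock: 15.35
position: [0.5418, 0.051, 0.119]
ee_rot: [0.0, -0.11, 0.994, 0.0]
contact_force: [-1.2, 0.1, 5.2]
width: 0.0173
```

```bash
python3 - <<'E'
from h import *
s=manip.get_state();print(s['position'],s['contact_force'])
for f in('s2','s3',None):
    a=snap('scene') if f is None else cv2.imread(f'pics/{f}.png')
    g=cv2.cvtColor(a,cv2.COLOR_BGR2GRAY)
    print(f,[*g[180:192,257]],[*g[180:192,258]])
E
```

```text
[0.5417788  0.0510427  0.11901654] [-1.18173188  0.11149244  5.22044614]
s2 [np.uint8(86), np.uint8(86), np.uint8(78), np.uint8(73), np.uint8(73), np.uint8(94), np.uint8(125), np.uint8(140), np.uint8(137), np.uint8(132), np.uint8(130), np.uint8(130)] [np.uint8(82), np.uint8(78), np.uint8(81), np.uint8(74), np.uint8(78), np.uint8(89), np.uint8(103), np.uint8(128), np.uint8(136), np.uint8(138), np.uint8(136), np.uint8(140)]
s3 [np.uint8(79), np.uint8(84), np.uint8(82), np.uint8(80), np.uint8(77), np.uint8(74), np.uint8(84), np.uint8(116), np.uint8(128), np.uint8(131), np.uint8(133), np.uint8(130)] [np.uint8(81), np.uint8(82), np.uint8(81), np.uint8(80), np.uint8(79), np.uint8(74), np.uint8(86), np.uint8(117), np.uint8(134), np.uint8(139), np.uint8(140), np.uint8(136)]
None [np.uint8(83), np.uint8(84), np.uint8(88), np.uint8(86), np.uint8(74), np.uint8(78), np.uint8(74), np.uint8(106), np.uint8(125), np.uint8(134), np.uint8(133), np.uint8(130)] [np.uint8(82), np.uint8(81), np.uint8(81), np.uint8(84), np.uint8(79), np.uint8(75), np.uint8(72), np.uint8(113), np.uint8(135), np.uint8(138), np.uint8(137), np.uint8(134)]
```

>>> carry_out(moves=[0, 0, 0, 0.11, 0, 0, 0, 0, 0, 0, 0, -0.2, -0.045, 0, 0, 0, -0.2, -0.045, 0, 0, 0, -0.2, -0.045, 0, 0, 0, -0.2, -0.045, 0, 0, 0, -0.2, -0.045, 0, 0, 0, -0.2, -0.045, 0, 0, 0, -0.12, -0.03, 0, 0, 0, 0, 0, 0, 0])

```text
clock: 16.4
position: [0.5282, 0.048, 0.1199]
ee_rot: [-0.0, -0.11, 0.994, 0.0]
contact_force: [-0.5, -0.1, -1.5]
width: 0.0174
```

```bash
python3 - <<'E'
from h import *
a=snap('scene','s4.png');s=manip.get_state();print(s['position'],s['contact_force'])
def crop(i,u0,v0,w,h):
    c=cv2.resize(i[v0:v0+h,u0:u0+w],(800,int(800*h/w)),interpolation=cv2.INTER_CUBIC);return cv2.convertScaleAbs(c,alpha=1.6)
cv2.imwrite('pics/p4.png',crop(a,234,167,32,24))
E
```

```text
[0.52839616 0.04803653 0.11989319] [-0.55565157  0.60818828 -0.84940385]
```

View pics/p4.png

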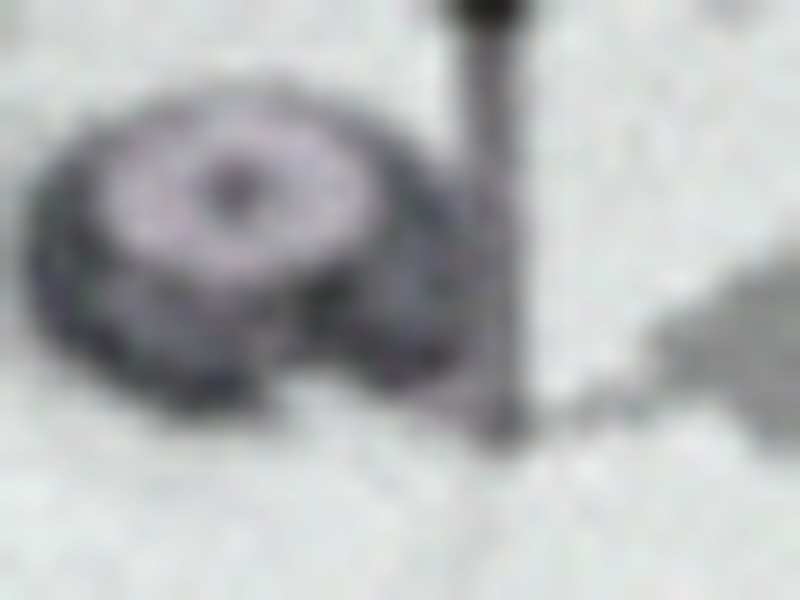

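>>> carry_out(moves=[0, 0, 0, 0.1, 0, 0, 0, 0, 0.1, 0, 0, 0, 0, 0.1, 0, 0, 0, 0, 0.1, 0, 0, 0, 0, 0.1, 0, 0, 0, 0, 0.1, 0, 0, 0, 0, 0.1, 0, 0, 0, 0, 0, 0, 0, 0, 0, 0, 0, 0, 0, 0, 0, 0])

```text
clock: 17.45
position: [0.5287, 0.0481, 0.1268]
ee_rot: [0.0, -0.11, 0.994, 0.0]
contact_force: [1.7, 0.8, -3.9]
width: 0.0172
```

>>> carry_out(moves=[0, 0, 0, 0.07, 0, 0, 0, 0, 0.07, 0, 0, 0, 0, 0.07, 0, 0, 0, 0, 0.07, 0, 0, 0, 0, 0.07, 0, 0, 0, 0, 0.05, 0, 0, 0, 0, 0, 0, 0, 0, 0, 0, 0, 0, 0, 0, 0, 0, 0, 0, 0, 0, 0])

```text
clock: 18.45
position: [0.5284, 0.048, 0.1309]
ee_rot: [-0.0, -0.11, 0.994, 0.0]
contact_force: [1.0, 0.6, -0.1]
width: 0.0174
```

```bash
python3 - <<'E'
from h import *
a=snap('scene','s5.png');s=manip.get_state();print(s['position'],s['contact_force'])
def crop(i,u0,v0,w,h):
    c=cv2.resize(i[v0:v0+h,u0:u0+w],(800,int(800*h/w)),interpolation=cv2.INTER_CUBIC);return cv2.convertScaleAbs(c,alpha=1.6)
cv2.imwrite('pics/p5.png',crop(a,234,167,32,24))
E
```

```text
[0.5283589  0.0480293  0.13087837] [ 1.51671068e-04  1.69200438e-01 -3.86475799e-01]
```

View pics/p5.png

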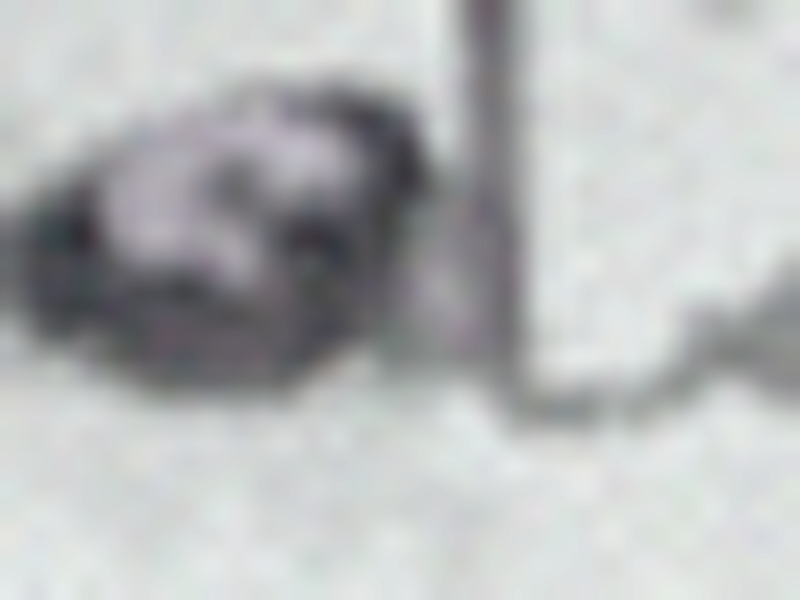

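>>> carry_out(moves=[0, 0, 0, -0.15, 0, 0, 0, 0, -0.15, 0, 0, 0.4, 0.09, 0, 0, 0, 0.6, 0.14, 0, 0, 0, 0.7, 0.16, 0, 0, 0, 0.7, 0.16, 0, 0, 0, 0, 0, 1, 0, 0, 0, 0, 1.6, 0, 0, 0, 0, 1.6, 0, 0, 0, 0, 1.6, 0])

```text
clock: 19.5
position: [0.5525, 0.0536, 0.1871]
ee_rot: [0.0, -0.11, 0.994, -0.0]
contact_force: [-0.2, 1.3, -1.2]
width: 0.0175
```

>>> carry_out(moves=[0, -0.7, 2, 0, -0.031, 0, -0.98, 2.03, 0, -0.031, 0, -0.98, 2.03, 0, -0.031, 0, -0.98, 2.03, 0, -0.031, 0, -0.98, 2.03, 0, -0.031, 0, -0.98, 2.03, 0, -0.031, 0, -0.98, 2.03, 0, -0.031, 0, -0.98, 2.03, 0, -0.031, 0, -0.98, 2.03, 0, -0.031, 0, -0.98, 2.03, 0, -0.031])

```text
clock: 20.5
position: [0.4568, 0.2571, 0.1866]
ee_rot: [0.0, 0.045, 0.999, 0.0]
contact_force: [-0.4, 0.2, -1.4]
width: 0.0174
```

>>> carry_out(moves=[0, 0, 0, 0, 0, 0, 0, 0, 0, 0, 0, 0, 0, 0, 0, 0, 0, 0, 0, 0, 0, 0, 0, 0, 0, 0, 0, 0, 0, 0, 0, 0, 0, 0, 0, 0, 0, 0, 0, 0, 0, 0, 0, 0, 0, 0, 0, 0, 0, 0])

```text
clock: 21.5
position: [0.4572, 0.2562, 0.1858]
ee_rot: [-0.0, 0.045, 0.999, 0.0]
contact_force: [-0.1, 0.6, -0.4]
width: 0.0176
```

>>> carry_out(moves=[0, -0.21, 0.02, 0, -0.004, 0, 0, 0, -0.6, 0, 0, 0, 0, -1, 0, 0, 0, 0, -1.5, 0, 0, 0, 0, -1.5, 0, 0, 0, 0, -1.5, 0, 0, 0, 0, -1.5, 0, 0, 0, 0, -1, 0, 0, 0, 0, -0.6, 0, 0, 0, 0, 0, 0])

```text
clock: 22.5
position: [0.4545, 0.2562, 0.0929]
ee_rot: [-0.001, 0.047, 0.999, -0.0]
contact_force: [-0.2, -0.2, -0.9]
width: 0.0172
```

>>> carry_out(moves=[0, 0, 0, -0.2, 0, 0, 0, 0, -0.1, 0, 0, 0, 0, -0.1, 0, 0, 0, 0, -0.05, 0, 0, 0, 0, -0.05, 0, 0, 0, 0, 0, 0, 0, 0, 0, 0, 0, 0, 0, 0, 0, 0, 0, 0, 0, 0, 0, 0, 0, 0, 0, 0])

```text
clock: 23.5
position: [0.4552, 0.2565, 0.0888]
ee_rot: [0.0, 0.047, 0.999, 0.0]
contact_force: [0.4, -1.1, -0.9]
width: 0.0176
```

>>> carry_out(moves=[0, 0, 0, -0.05, 0, 0, 0, 0, -0.05, 0, 0, 0, 0, 0, 0, 100, 0, 0, 0, 0, 100, 0, 0, 0, 0, 100, 0, 0, 0, 0, 100, 0, 0, 0, 0, 100, 0, 0, 0, 0, 100, 0, 0, 0, 0, 100, 0, 0, 0, 0])

```text
clock: 24.5
position: [0.4551, 0.2564, 0.0878]
ee_rot: [0.0, 0.047, 0.999, 0.0]
contact_force: [0.8, 0.1, -0.2]
width: 0.0851
```

>>> carry_out(moves=[100, 0, 0, 0.5, 0, 100, 0, 0, 1, 0, 100, 0, 0, 2, 0, 100, 0, 0, 2, 0, 100, 0, 0, 2, 0, 100, 0, 0, 2, 0, 100, 0, 0, 1, 0, 100, -3, 0, 0, 0, 100, -3, 0, 0, 0, 100, -3, 0, 0, 0])

```text
clock: 25.5
position: [0.3641, 0.2562, 0.1929]
ee_rot: [-0.0, 0.047, 0.999, 0.0]
contact_force: [0.6, 0.3, -0.2]
width: 0.0859
```

```bash
python3 - <<'E'
from h import *
a=snap('scene','s6.png');b=snap('top','t6.png');s=manip.get_state();print(s['clock'],s['position'],s['contact_force'])
def crop(i,u0,v0,w,h):
    c=cv2.resize(i[v0:v0+h,u0:u0+w],(400,300),interpolation=cv2.INTER_CUBIC);return cv2.convertScaleAbs(c,alpha=1.6)
cv2.imwrite('pics/m6.png',np.vstack([np.hstack([crop(b,224,216,48,36),crop(b,124,226,60,45)]),np.hstack([crop(a,220,160,48,36),crop(a,270,113,60,45)])]))
E
```

```text
25.6 [0.36075808 0.25570424 0.19279542] [ 0.48971642 -0.08093997 -0.29875346]
```

View pics/m6.png

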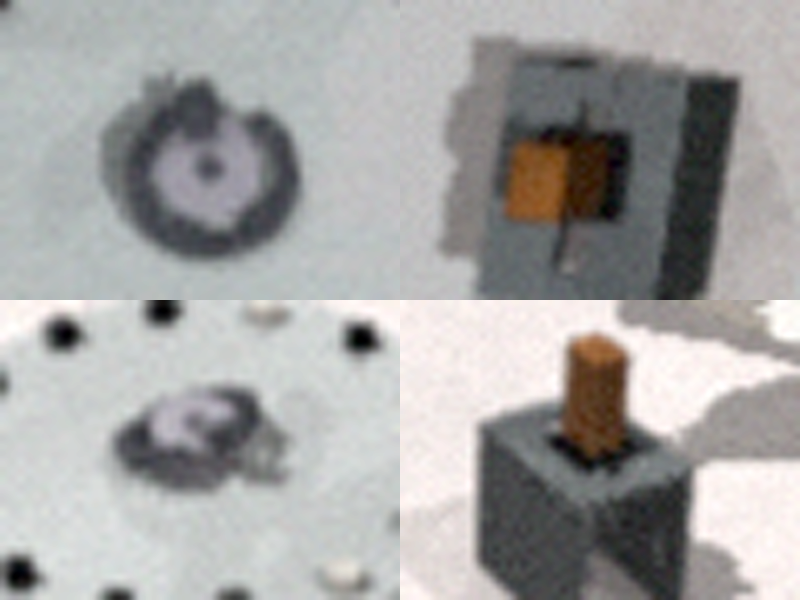

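Pictures so far: the ring is tilted with its ear on the head, and the pick hangs exactly as it did at the start. Next I'll work out the ring centre and yaw for the grasp.

```bash
python3 - <<'E'
from h import *
f=lambda u,v,w:(224+u/8.333-.5,216+v/8.333-.5)
P=lambda u,v,z:plane('top',[f(u,v,0)],z)[0]
L=P(128,175,.0575);R=P(298,180,.0575);B=P(218,260,.050);E=P(190,78,.0635)
print(L,R,np.linalg.norm(L-R));print('mid',(L+R)/2);print('back',B,'ear',E,np.arctan2(*(E-B)[[1,0]]),np.linalg.norm((E-B)[:2]))
# tray
b=cv2.imread('pics/t0.png');g=cv2.cvtColor(b,cv2.COLOR_BGR2GRAY)
print('tray',plane('top',[(361,229),(419,229),(419,288),(361,288)],.018).round(3).tolist())
E
```

```text
[0.49006676 0.06117774 0.0575    ] [0.48929277 0.01407587 0.0575    ] 0.047108224728732134
mid [0.48967977 0.03762681 0.0575    ]
back [0.46676412 0.03606063 0.05      ] ear [0.51694121 0.04427288 0.0635    ] 0.16222705499522003 0.05084467587518463
tray [[0.511, -0.232, 0.018], [0.514, -0.372, 0.018], [0.374, -0.366, 0.018], [0.372, -0.229, 0.018]]
```

>>> carry_out(moves=[100, 1.27, -2.18, -0.3, 0.028, 100, 1.27, -2.18, -0.3, 0.028, 100, 1.27, -2.18, -0.3, 0.028, 100, 1.27, -2.18, -0.3, 0.028, 100, 1.27, -2.18, -0.3, 0.028, 100, 1.27, -2.18, -0.3, 0.028, 100, 1.27, -2.18, -0.3, 0.028, 100, 1.27, -2.18, -0.3, 0.028, 100, 1.27, -2.18, -0.3, 0.028, 100, 1.27, -2.18, -0.3, 0.028])

```text
clock: 26.6
position: [0.4933, 0.0371, 0.1628]
ee_rot: [0.0, -0.093, 0.996, -0.0]
contact_force: [0.2, 0.0, -1.1]
width: 0.0854
```

>>> carry_out(moves=[100, 0, 0, -2, 0, 100, 0, 0, -2, 0, 100, 0, 0, -2, 0, 100, 0, 0, -2, 0, 100, 0, 0, -1.5, 0, 100, 0, 0, -1, 0, 100, 0, 0, -0.5, 0, 100, 0, 0, 0, 0, 100, 0, 0, 0, 0, 100, 0, 0, 0, 0])

```text
clock: 27.6
position: [0.4928, 0.0384, 0.0536]
ee_rot: [0.001, -0.093, 0.996, -0.0]
contact_force: [-0.5, -0.5, -0.1]
width: 0.0852
```

>>> carry_out(moves=[100, -0.45, -0.06, -0.3, 0, 100, 0, 0, -0.4, 0, 100, 0, 0, -0.35, 0, 62, 0, 0, 0, 0, 62, 0, 0, 0, 0, 62, 0, 0, 0, 0, 62, 0, 0, 0, 0, 50, 0, 0, 0, 0, 50, 0, 0, 0, 0, 50, 0, 0, 0, 0], squeeze=25)

```text
clock: 28.6
position: [0.4877, 0.0378, 0.0425]
ee_rot: [0.0, -0.093, 0.996, 0.0]
contact_force: [0.2, 0.2, 0.3]
width: 0.0468
```

>>> carry_out(moves=[40, 0, 0, 0, 0, 40, 0, 0, 0, 0, 40, 0, 0, 0, 0, 40, 0, 0, 0, 0, 40, 0, 0, 0, 0, 40, 0, 0, 0, 0, 40, 0, 0, 0, 0, 40, 0, 0, 0, 0, 40, 0, 0, 0, 0, 40, 0, 0, 0, 0], squeeze=25)

```text
clock: 29.6
position: [0.4877, 0.0378, 0.0424]
ee_rot: [0.0, -0.093, 0.996, 0.0]
contact_force: [-0.8, -1.2, 2.5]
width: 0.0464
```

>>> carry_out(moves=[30, -0.1, -0.02, 0, 0, 30, -0.1, -0.02, 0, 0, 30, -0.1, -0.02, 0, 0, 30, -0.1, -0.02, 0, 0, 30, -0.1, -0.02, 0, 0, 30, -0.1, -0.02, 0, 0, 30, 0, 0, 0, 0, 30, 0, 0, 0, 0, 30, 0, 0, 0, 0, 30, 0, 0, 0, 0], squeeze=30)

```text
clock: 30.6
position: [0.4817, 0.0366, 0.0424]
ee_rot: [0.0, -0.093, 0.996, -0.0]
contact_force: [1.5, -0.5, 2.3]
width: 0.0463
```

>>> carry_out(moves=[30, 0, 0, 0.1, 0, 30, 0, 0, 0.1, 0, 30, 0, 0, 0.15, 0, 30, 0, 0, 0.15, 0, 30, 0, 0, 0.2, 0, 30, 0, 0, 0.2, 0, 30, 0, 0, 0.2, 0, 30, 0, 0, 0, 0, 30, 0, 0, 0, 0, 30, 0, 0, 0, 0])

```text
clock: 31.6
position: [0.4816, 0.0366, 0.0533]
ee_rot: [-0.0, -0.093, 0.996, 0.0]
contact_force: [0.1, -0.0, 0.0]
width: 0.0461
```

Forces are near zero and the width is held. I'll lift and look.

>>> carry_out(moves=[30, 0, 0, 0.5, 0, 30, 0, 0, 1, 0, 30, 0, 0, 1, 0, 30, 0, 0, 1, 0, 30, 0, 0, 1, 0, 30, 0, 0, 1, 0, 30, 0, 0, 1, 0, 30, 0, 0, 0.5, 0, 30, 0, 0, 0, 0, 30, 0, 0, 0, 0])

```text
clock: 32.6
position: [0.4814, 0.0367, 0.1232]
ee_rot: [-0.0, -0.093, 0.996, 0.0]
contact_force: [0.4, 0.0, -1.0]
width: 0.0465
```

```bash
python3 - <<'E'
from h import *
a=snap('scene','s7.png');s=manip.get_state();print(s['clock'],s['position'],s['contact_force'],s['width'])
c=cv2.resize(a[120:210,190:310],(800,600),interpolation=cv2.INTER_CUBIC)
cv2.imwrite('pics/p7.png',cv2.convertScaleAbs(c,alpha=1.6))
E
```

```text
32.65 [0.48121094 0.03666255 0.12295094] [ 0.38994684 -0.40273321 -0.64147905] 0.046169997011416684
```

View pics/p7.png

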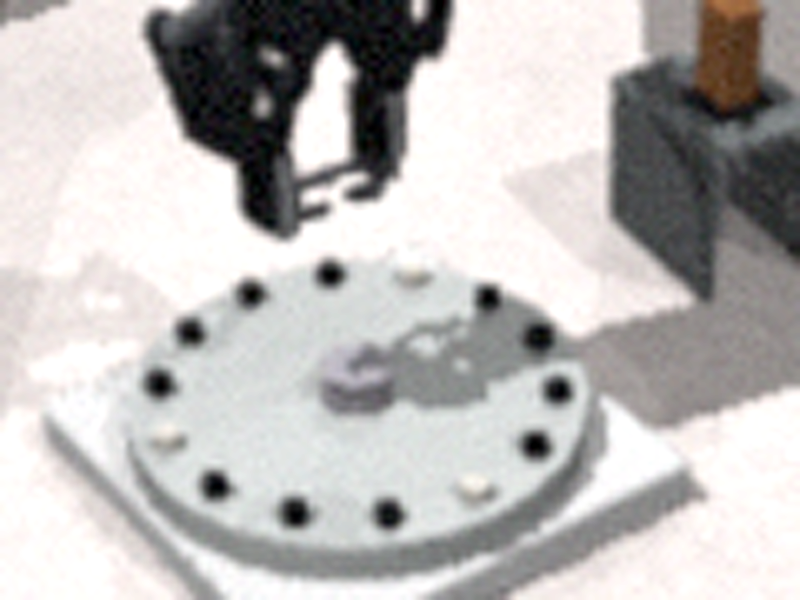

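>>> carry_out(moves=[30, -0.4, -3, 0, 0, 30, -0.4, -4, 0, 0, 30, -0.45, -4.2, 0, 0, 30, -0.45, -4.2, 0, 0, 30, -0.45, -4.2, 0, 0, 30, -0.45, -4.2, -0.5, 0, 30, -0.45, -4.2, -0.5, 0, 30, -0.45, -3.4, -0.5, 0, 30, -0.3, -2.3, -0.5, 0, 30, 0, 0, -1, 0])

```text
clock: 33.65
position: [0.4438, -0.304, 0.0929]
ee_rot: [0.0, -0.091, 0.996, -0.001]
contact_force: [0.5, -0.1, -0.5]
width: 0.0461
```

>>> carry_out(moves=[30, 0, 0, -1, 0, 30, 0, 0, -1.5, 0, 30, 0, 0, -1.5, 0, 30, 0, 0, -1.5, 0, 30, 0, 0, -1, 0, 30, 0, 0, -0.7, 0, 30, 0, 0, -0.4, 0, 30, 0, 0, 0, 0, 30, 0, 0, 0, 0, 30, 0, 0, 0, 0])

```text
clock: 34.65
position: [0.444, -0.3007, 0.0179]
ee_rot: [0.0, -0.093, 0.996, -0.0]
contact_force: [-1.0, 0.8, -0.4]
width: 0.0464
```

>>> carry_out(moves=[30, 0, 0, -0.2, 0, 30, 0, 0, -0.2, 0, 30, 0, 0, -0.2, 0, 30, 0, 0, -0.1, 0, 30, 0, 0, -0.1, 0, 30, 0, 0, -0.1, 0, 30, 0, 0, -0.1, 0, 30, 0, 0, 0, 0, 30, 0, 0, 0, 0, 30, 0, 0, 0, 0])

```text
clock: 35.65
position: [0.4437, -0.3004, 0.0074]
ee_rot: [0.0, -0.093, 0.996, 0.0]
contact_force: [-0.3, -0.5, -0.7]
width: 0.0465
```

>>> carry_out(moves=[30, 0, 0, -0.1, 0, 30, 0, 0, -0.1, 0, 30, 0, 0, 0, 0, 60, 0, 0, 0, 0, 65, 0, 0, 0, 0, 70, 0, 0, 0, 0, 75, 0, 0, 0, 0, 75, 0, 0, 0, 0, 75, 0, 0, 0, 0, 75, 0, 0, 0, 0])

```text
clock: 36.65
position: [0.4436, -0.3004, 0.0053]
ee_rot: [0.0, -0.093, 0.996, 0.0]
contact_force: [1.1, 0.8, 0.1]
width: 0.0643
```

>>> carry_out(moves=[75, 0, 0, 0.5, 0, 75, 0, 0, 1, 0, 75, 0, 0, 2, 0, 75, 0, 0, 3, 0, 75, 0, 0, 3, 0, 75, 0, 3, 3, 0, 75, 0, 4, 2, 0, 75, 0, 4, 0, 0, 75, 0, 4, 0, 0, 75, 0, 4, 0, 0])

```text
clock: 37.65
position: [0.4436, -0.109, 0.1516]
ee_rot: [0.001, -0.093, 0.996, -0.0]
contact_force: [0.1, 0.8, 0.7]
width: 0.0643
```

```bash
python3 - <<'E'
from h import *
a=snap('scene','s8.png');b=snap('top','t8.png');s=manip.get_state();print(s['clock'],s['position'],s['contact_force'],s['width'])
def crop(i,u0,v0,w,h):
    c=cv2.resize(i[v0:v0+h,u0:u0+w],(400,300),interpolation=cv2.INTER_CUBIC);return cv2.convertScaleAbs(c,alpha=1.6)
cv2.imwrite('pics/m8.png',np.vstack([np.hstack([crop(b,350,225,80,60),crop(b,124,226,60,45)]),np.hstack([crop(a,66,195,100,75),crop(a,270,113,60,45)])]))
E
```

```text
37.75 [ 0.44242655 -0.1060065   0.15120273] [ 0.54408679 -0.20009928  0.86565996] 0.06394811782103174
```

View pics/m8.png

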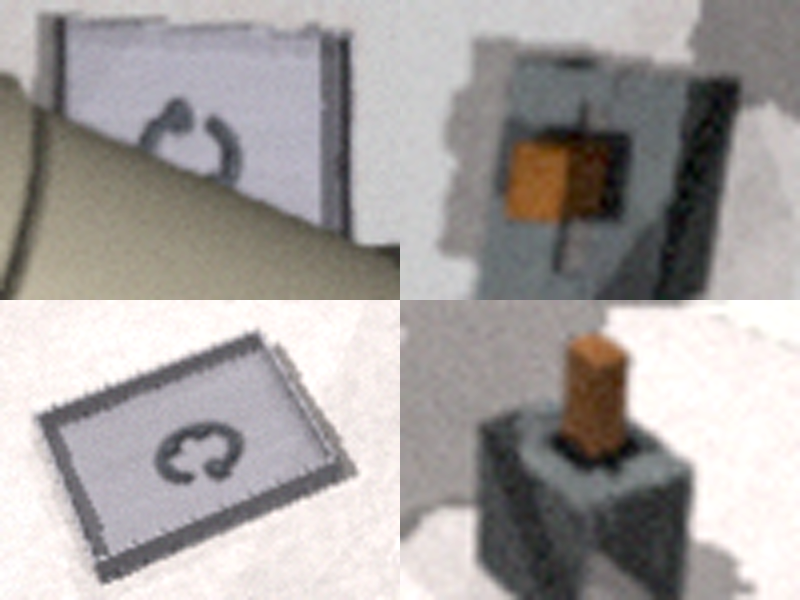

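The ring lies flat near the tray's centre, the pick hangs in its place and the arm is clear. I'll hand the job in.

```bash
python3 -c "
from rig import manip
print(manip.sign_off(), manip.get_state()['clock'])"
```

```text
the job is handed in; nothing more can be done
the job is handed in; nothing more can be done
```

The carousel is free: the ring lies in the steel tray, the pick is back in its stand, and I handed the job in at about 38 s. The sign-off gave no verdict.

- **Lifting the ear:** I touched the pick's toe to the disc at about 5 N to find its height, slid it under the ear and lifted about 11 mm. The wrist forces I read stayed near 5 N or below, but they are only read at the end of each move, so the peak at the snap was not measured. The picture afterwards showed the eared end standing on the spindle head.
- **Pick back in its stand:** After release it looked the same in both views as it did at the start, and it looked the same again in the last pictures.
- **Ring to the tray:** I gripped the ring across its own y, drew it back 6 mm and lifted it with almost no force. I then released it just above the tray floor. The last pictures show it flat near the tray's centre and the gripper clear of everything.

**Checks that disagreed or were not made:**
- The grip width read about 46 mm rather than the expected 48 mm.
- The ear's direction differed by a few degrees between the two cameras, so I used a value in between.
- In the last top view the arm hid part of the tray, so that the ring lies flat rests on the scene view and the visible part of the top view.
- The bottle, jar and mouse were never approached, but I did not measure their positions again.

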